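Unlock and charge the hand pump until its indicator pin is out

ROBOT

A 6-joint arm with a two-finger parallel gripper is mounted at the origin on a cart in front of the work surface, level with it; the furniture and walls round the work are solid. World frame = base frame: x ahead of the robot, y to its left, z up, the work surface at z = 0. Lengths are in m, angles in degrees, forces in N, time in s.
With the tool pointing down it reaches from about 0.3 to 0.75 m from the base axis. Payload 8.5 kg.
Tool frame: the origin (TCP) lies at the very end of the fingers, on their centre line; the grasp point (between the pads) lies env.pinch_z behind it (env.pinch_z is the distance from the TCP to the grasp point, in m); z points along the fingers, y is the line along which they close (so a half turn about z gives the same grasp; the last joint's range is limited). The gripper opens to 85 mm and grips with 20 to 120 N. Pads are 22 mm wide; open, the fingers measure 114 mm over their backs; the gripper's body (76 mm by 85 mm) begins 54 mm behind the grasp point. The pads swing forward as they close: fully open they stand 13 mm farther back than shut.
Start: joints at [53.669, 21.807, 74.336, -0, 83.858, -12.336], TCP at [0.224, 0.502, 0.231] pointing down, gripper open.
Joint ranges: [-178.18, 178.18], [-50.72, 133.34], [12.68, 142.11], [-81.47, 261.47], [9.98, 163.14], [-165.26, 165.26]. Speed limits (degrees/s): [136.94, 136.94, 180, 180, 180, 180].

INTERFACE

Orientations are given as a 3x3 rotation matrix whose columns are the frame's x, y, z axes.
In Python, from rig import telemetry, get_image, env gives the robot as it stands. The module is installed in compiled form; this text tells all that it offers.
- The arm moves only by the tool apply_moves, never from a script. Its argument "series" is a list of rows, each a list of 7 numbers: the shift along the tool's x, y, z in mm, then the turn, a rotation vector about the tool's x, y, z in degrees, then the opening, from 0 (shut) to 1 (fully open). A call has 1 to 12 rows; each row shifts and turns the commanded pose from where the row before left it, along the tool's axes as they then stand; what a row does not reach is not made up. A row lasts 1/8 s, in which the tool goes at most 62.5 mm and 10.7 degrees, less where a joint would pass 70% of its speed; a pose out of reach is approached as far as the arm can. A call with a gripper value outside its range is refused whole. The fingers move at their own pace and stop on an object; "grip_force" is the grip in N (left out, the last holds). Time passes only in rows, so rows that do not move let the fingers close. It gives the time, the measured TCP pose, the force, the opening and the grip force at its end, in the units of the state.
- telemetry.observe(): the state, without advancing time (a new reading comes with each control period).
- get_image(name): name is "scene" or "top" or "wrist"; returns a dict with "frame" (480x640x3 uint8, red, green, blue), "z_map" (480x640 float32, m along the optical axis (not along the pixel's ray), 0 where there is no reading), "vertical_fov" (degrees; the focal length in pixels is half the picture's height over the tangent of half this angle, whatever the lens; pixels are square), "cx", "cy" (the principal point, pixels), "eye" and "attitude" of the camera in the world; the wrist camera has in their place "mount" (4x4, takes a point from camera to tool coordinates, whose origin is the TCP and whose axes are the flange's). Camera axes: x right, y up, looking along -z (the intrinsics and any distortion apply to the point x, -y, -z); pixel columns grow to the right and rows downward; lengths in m; the calibration is good to about 2 mm. The wrist camera is an equidistant fisheye: a pixel r from the principal point sees the ray r / f radians off the axis. A picture is of the moment at which its call begins: read the wrist's pose just before it.
- env.close_job(): hands the job in; it is judged then, once.
The state is a dict: "time_s": time; "q": joint angles; "qvel": joint speeds; "joint_efforts": joint torques, N m; "position": TCP position; "tool_rot": TCP orientation; "ft_force": force on the tool from outside, world axes, zero at the start; "wrist_torque": the same for the moment, N m; "grip_width": finger opening in m; "gripper_force": force on a finger pad.
Only numpy, scipy, OpenCV 4.12 (cv2) and the standard library are available. Lean on these libraries where they do the work, as an engineer would, in place of code of your own. Each camera call takes 0.05 s, during which the arm holds its last target. There are 200 camera calls.

TASK

Charge the bench pump without picking anything up: first push the upright post of its transport lock back along its track to the stop, so that the round plunger is free. Then press the plunger fully down and let it spring fully up, again and again, until the thin indicator pin beside it stands fully out, with the broad ring at its foot showing above the sleeve. Never touch the pin, leave the things round the pump undisturbed, do not lift, tip or shove the pump out of its place, and finish with the plunger up.

Things in the scene. Friction and masses are not known exactly. Their poses are not given: they have to be found in the camera images.
- pump_base (a point): The hand pump: a white box (100 x 160 mm, its top 76 mm above the bench) on a dark steel foot plate (116 x 200 mm), about 3 to 4.5 kg, standing loose on four rubber feet. This point is the centre of its underside, on the bench, straight below the plunger. Axes: x from the front (hose port side, toward the robot) to the back, y toward the indicator pin, z up. The white top of the box is 76 mm above the bench.
- plunger_top (a point): Centre of the top of the plunger: a black mushroom head, 52 mm across and 18 mm thick, on a steel rod, over the middle of the pump. Its top is 138 mm above the bench when up. Press it straight down: 14 mm stroke, sprung, 7 N to start and 14 N at the bottom; it rises by itself when released.
- plunger (a joint): Plunger stroke in m: 0 fully up, 0.014 fully down. While the lock's arm is under the head it can go down only about 2 mm.
- pin_tip (a point): Tip of the indicator pin: an upright steel pin 8 mm across, 62 mm from the plunger axis toward the pump's +y, in a steel sleeve (20 mm across) whose rim is 90 mm above the bench. The tip is 94 mm above the bench at joint value 0 and about 142 mm when fully out, when about 6 mm of the broader (11 mm) ring at its foot shows above the sleeve; the ring is hidden until the last notch. Not to be touched.
- pin (a joint): How far the pin has come out, in m: starts anywhere from 0 to 0.016, fully out at about 0.048. It rises only while the plunger comes back up: every full stroke (down at least 10 mm, then fully up) lifts it one notch of 8 mm (the first stroke may give anything from nothing to 13 mm, until the notches engage); it stays there by friction. 4 to 7 strokes are needed; further strokes after that do no harm.
- lock_post (a point): Middle of the front (-x) face of the lock's upright post, 111 mm above the bench; the post is aluminium, 12 x 14 mm thick, and stands 65 mm from the plunger axis toward the pump's -y, from the box top (76 mm) to 120 mm above the bench. A level arm runs from the post under the plunger head. The post slides toward the pump's +x (away from the robot) in its track with about 2 N of friction.
- lock (a joint): Lock slide in m: 0 to 0.004 at the start (plunger blocked), 0.045 at the rear stop (free). The arm is clear of the head from about 0.035.
- dish: Bystander: loose Petri dish, 93 mm across and 16 mm high, beside the pump on its lock side. Origin at the centre of its underside.
- bottle: Bystander: loose white screw-cap bottle, 47 mm across and 100 mm high, on the pin side of the pump. Origin at the centre of its underside.
- forceps: Bystander: loose steel forceps, 130 mm long, lying to the left. Origin at the centre of the underside.
- tube: Bystander: loose glass tube, 193 mm long and 20 mm thick, lying to the left. Origin at the centre of the underside.

How it is judged (in metres and radians):
On the way, in this order (a step that is already met when the one before it is completed fails the run):
1. the lock post is pushed back to its stop while the pin is not yet out (value of joint lock above 0.04 m and value of joint pin below 0.03 m), for 0.2 s.
2. the plunger is pressed fully down (value of joint plunger above 0.01 m).
3. the pin has come fully out (value of joint pin above 0.045 m), for 0.2 s.
At the end, for the whole second after the job is handed in: The pin is out by more than 45 of its 48 mm, the plunger is up to within 2 mm, the lock stands at its rear stop (above 38 of 45 mm), the pump stands level within 30 mm of where it was, and the bottle stands upright (value of joint pin above 0.045 m and value of joint plunger below 0.002 m and value of joint lock above 0.038 m and distance of pump_base from where it was at the start of the episode below 0.03 m and angle between pump_base's own z axis and vertical below 0.05 rad and linear speed of bottle below 0.02 m/s and angle between bottle's own z axis and vertical below 0.1 rad); the robot touches nothing.
It fails at once if the indicator pin is touched (contact force between any of the fingers, the arm and pin above 0.5 N).
It fails at once if the pump is lifted or tipped (height (world z) of pump_base above 0.012 m or angle between pump_base's own z axis and vertical above 0.15 rad).
It fails at once if the pump is shoved more than 40 mm from its place (distance of pump_base from where it was at the start of the episode above 0.04 m).
It fails at once if a bystander is moved by more than 20 mm or lifted (distance of any of dish, bottle, forceps, tube from where it was at the start of the episode above 0.02 m).
It also fails if it takes over 54 s, if anything falls off the work surface, if the arm or the gripper's body presses on something with over 40 N, if the wrist force passes 120 N, or if a joint passes its speed limit or range.

## Working session

There is one attempt and no reset: what is moved stays moved. The work goes in short steps, Python scripts to look and compute and a tool call to move; the robot and the scene stay as the last step left them, time stands still between calls to the robot, and variables do not carry over. Pictures are saved under pics/ and viewed, at most 10 in all, crops included, and the job is handed in when it is done.

Besides the shell and the picture viewer there is one more tool, called after ">>>" as name(argument=value, ...) on one line, values as JSON. apply_moves: Moves the arm, as the interface text tells. Its arguments: {"type":"object","properties":{"series":{"type":"array"},"grip_force":{"type":"number"}},"required":["series"]}

```bash
mkdir -p pics
cat > h.py <<'E'
import numpy as np,cv2
from rig import telemetry,get_image,env
def cloud(d):
    h,w=d["z_map"].shape; f=h/2/np.tan(np.radians(d["vertical_fov"])/2)
    u,v=np.meshgrid(np.arange(w),np.arange(h)); z=d["z_map"]
    p=np.stack([(u-d["cx"])/f*z,-(v-d["cy"])/f*z,-z],-1)
    return p@np.array(d["attitude"]).T+np.array(d["eye"])
E
python3 - <<'E'
from h import *
s=telemetry.observe(); print(s["time_s"],s["position"],np.round(s["tool_rot"],3),env.pinch_z)
for n in("scene","top"):
    d=get_image(n); print(n,d["vertical_fov"],d["cx"],d["cy"],d["eye"],np.round(d["attitude"],3),[k for k in d])
    np.savez("%s0.npz"%n,**{k:np.array(v) for k,v in d.items()})
    cv2.imwrite(f"pics/{n}0.png",d["frame"][:,:,::-1])
    P=cloud(d); print((d["z_map"]>0).mean())
    for lo,hi in((.07,.08),(.085,.1),(.105,.125),(.13,.145)):
        m=(P[...,2]>lo)&(P[...,2]<hi)&(P[...,0]>.25)&(P[...,0]<.8)&(abs(P[...,1])<.45)
        k,l,st,c=cv2.connectedComponentsWithStats(m.astype(np.uint8))
        for i in range(1,k):
            if st[i,4]>15:
                q=P[l==i]; print(lo,st[i],np.round(np.median(q,0),3),np.round(q.min(0),3),np.round(q.max(0),3))
E
```

```text
0.0 [0.22346037 0.50221207 0.23070978] [[-0.914  0.407 -0.001]
 [ 0.407  0.914 -0.001]
 [ 0.    -0.001 -1.   ]] 0.0187
scene 43.123110508219355 320.60652845736183 234.7802857230893 [-0.51868882 -0.56707681  0.75893917] [[ 0.462  0.447 -0.766]
 [-0.887  0.221 -0.406]
 [-0.012  0.867  0.499]] ['frame', 'z_map', 'vertical_fov', 'cx', 'cy', 'eye', 'attitude']
0.9959993489583333
0.07 [256 165   7   6  17] [0.793 0.319 0.075] [0.783 0.309 0.072] [0.8   0.332 0.079]
0.07 [230 173  22   7  74] [0.711 0.325 0.075] [0.7   0.311 0.07 ] [0.75  0.365 0.08 ]
0.07 [262 180  35  11 114] [0.704 0.206 0.074] [0.692 0.179 0.07 ] [0.755 0.26  0.08 ]
0.07 [402 197  22   6  59] [ 0.793 -0.138  0.074] [ 0.785 -0.16   0.07 ] [ 0.8   -0.104  0.08 ]
0.07 [365 206   8  12  56] [ 0.687 -0.06   0.073] [ 0.661 -0.069  0.07 ] [ 0.71  -0.048  0.078]
0.07 [340 252  20   9 106] [ 0.478 -0.11   0.074] [ 0.466 -0.124  0.07 ] [ 0.501 -0.085  0.08 ]
0.07 [ 367  257   92   52 1521] [ 0.435 -0.251  0.075] [ 0.381 -0.346  0.07 ] [ 0.522 -0.166  0.08 ]
0.07 [442 281  11  10  66] [ 0.462 -0.324  0.076] [ 0.444 -0.335  0.073] 
[... 2386 characters left out ...]
 [0.709 0.31  0.085] [0.763 0.354 0.1  ]
0.085 [354 219  13  13  68] [ 0.492 -0.107  0.098] [ 0.478 -0.121  0.086] [ 0.507 -0.092  0.1  ]
0.085 [395 226   8   8  42] [ 0.48  -0.199  0.09 ] [ 0.473 -0.209  0.086] [ 0.49  -0.192  0.096]
0.105 [364 100  17   4  44] [ 0.797 -0.14   0.108] [ 0.791 -0.162  0.105] [ 0.8   -0.122  0.113]
0.105 [206 107  38  37 962] [0.743 0.221 0.109] [0.697 0.175 0.105] [0.789 0.267 0.117]
0.105 [171 122  13  13 108] [0.733 0.334 0.117] [0.722 0.323 0.105] [0.75  0.35  0.125]
0.105 [435 240  20  11 105] [ 0.439 -0.305  0.118] [ 0.427 -0.326  0.106] [ 0.451 -0.281  0.123]
0.13 [415 226  22  22 371] [ 0.457 -0.257  0.137] [ 0.433 -0.281  0.13 ] [ 0.483 -0.231  0.143]
```

Run:
```python
from h import *
a=cv2.imread("pics/scene0.png")[210:340,310:480]; b=cv2.imread("pics/top0.png")[180:310,320:490]
cv2.imwrite("pics/c0.png",np.hstack([cv2.resize(x,(400,306),interpolation=cv2.INTER_CUBIC) for x in(a,b)]))
D=[dict(np.load(f"{n}0.npz")) for n in("scene","top")]
# head-rim circle, box top, post top from depth bands
for d in D:
    P=cloud(d); c=np.array([.456,-.257])
    near=np.linalg.norm(P[...,:2]-c,axis=-1)<.13
    m=near&(abs(P[...,2]-.137)<.008)
    e,_=cv2.minEnclosingCircle((P[m][:,:2]*1000).astype(np.float32)); print("head",e,_,P[m][:,:2].mean(0))
    m=near&(abs(P[...,2]-.0757)<.005)
    print("box",cv2.minAreaRect((P[m][:,:2]*1000).astype(np.float32)))
    m=near&(abs(P[...,2]-.119)<.005)&(P[...,1]<-.29)
    print("post/arm top",np.round(cv2.minAreaRect((P[m][:,:2]*1000).astype(np.float32))[0],1),cv2.minAreaRect((P[m][:,:2]*1000).astype(np.float32))[1:])
```

```text
head (450.51751708984375, -256.4920349121094) 27.002452850341797 [ 0.44761747 -0.25691285]
box ((452.36993408203125, -255.03627014160156), (163.72152709960938, 102.57738494873047), 68.83954620361328)
post/arm top [ 430.9 -306.7] ((36.87306213378906, 15.342386245727539), 63.15692901611328)
head (457.9181213378906, -257.2660827636719) 26.02389144897461 [ 0.45759582 -0.25694626]
box ((457.7255859375, -258.5731201171875), (161.14671325683594, 100.2427978515625), 67.23213958740234)
post/arm top [ 438.1 -306.7] ((39.21841812133789, 11.970625877380371), 67.29395294189453)
```

View pics/c0.png

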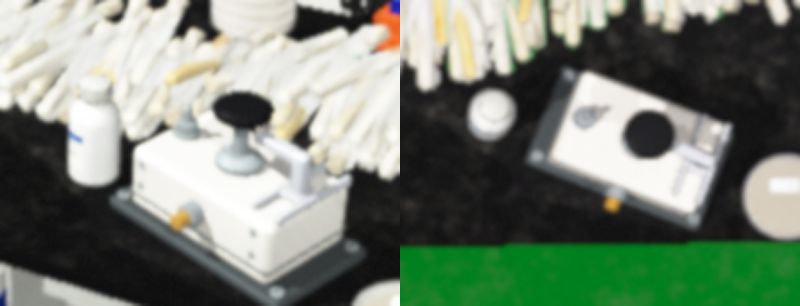

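View pics/scene0.png

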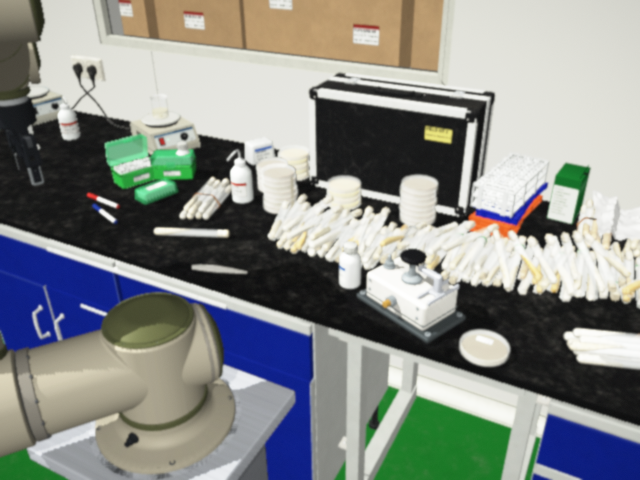

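The crop shows the pump: head at scene (412,256), lock post to its right around (435,275) and the pin sleeve at (388,260) beside the bottle. The measured centre is about (0.4545, -0.257) with a yaw of about -22°. The head radius and box size agree with the given values.

>>> apply_moves(series=[[-40,-29,0,0,0,0,0],[-40,-29,0,0,0,0,0],[-40,-29,0,0,0,0,0],[-40,-29,0,0,0,0,0],[-40,-29,0,0,0,0,0],[-40,-29,0,0,0,0,0],[-40,-29,0,0,0,0,0],[-20,-52,0,0,0,0,0],[-20,-52,0,0,0,0,0],[-20,-52,0,0,0,0,0],[-20,-52,0,0,0,0,0],[-20,-52,0,0,0,0,0]])

```text
time_s: 1.6
position: [0.382, -0.0767, 0.2313]
tool_rot: [[-0.914, 0.407, 0.0], [0.407, 0.914, 0.0], [0.0, 0.0, -1.0]]
ft_force: [1.8, -0.2, 0.2]
grip_width: -0.0001
gripper_force: 0.0
```

>>> apply_moves(series=[[-20,-52,0,0,0,0,0],[-20,-52,0,0,0,0,0],[-20,-52,0,0,0,0,0],[-20,-52,0,0,0,0,0],[0,0,10,0,0,-2,0],[0,0,0,0,0,0,0]])

```text
time_s: 2.35
position: [0.3706, -0.2968, 0.2203]
tool_rot: [[-0.927, 0.375, -0.002], [0.375, 0.927, 0.002], [0.002, 0.002, -1.0]]
ft_force: [0.3, 0.2, -0.1]
grip_width: -0.0001
gripper_force: 0.0
```

```bash
cat >> h.py <<'E'
def wproj(X,d,s):
    f=240/np.tan(np.radians(d["vertical_fov"])/2); M=np.array(d["mount"])
    t=(np.atleast_2d(X)-s["position"])@np.array(s["tool_rot"])
    c=(t-M[:3,3])@M[:3,:3]; x,y,z=c[:,0],-c[:,1],-c[:,2]
    r=np.hypot(x,y); th=np.arctan2(r,z); return np.c_[d["cx"]+f*th*x/r,d["cy"]+f*th*y/r]
def wcloud(d,s):
    f=240/np.tan(np.radians(d["vertical_fov"])/2); M=np.array(d["mount"])
    u,v=np.meshgrid(np.arange(640)-d["cx"],np.arange(480)-d["cy"]); r=np.hypot(u,v)+1e-9; th=r/f; z=d["z_map"]
    k=np.tan(np.minimum(th,1.5))*z/r; c=np.stack([u*k,-v*k,-z],-1)
    t=c@M[:3,:3].T+M[:3,3]; return t@np.array(s["tool_rot"]).T+np.array(s["position"])
E
cat > look.py <<'E'
import sys
from h import *
s=telemetry.observe(); d=get_image("wrist"); P=wcloud(d,s)
print(s["time_s"],np.round(s["position"],4),np.round(s["tool_rot"],3),np.round(s["ft_force"],1),s["grip_width"])
cv2.imwrite(f"pics/{sys.argv[1]}.png",d["frame"][:,:,::-1])
np.savez(sys.argv[1]+".npz",P=P,f=d["frame"])
c=np.array([.4545,-.257]); near=np.linalg.norm(P[...,:2]-c,axis=-1)<.14
for n,h,w in(("head",.138,.004),("box",.076,.004),("post",.12,.004)):
    m=near&(abs(P[...,2]-h)<w)
    k,l,st,ce=cv2.connectedComponentsWithStats(m.astype(np.uint8))
    for i in range(1,k):
        if st[i,4]>60:
            q=(P[l==i][:,:2]*1000).astype(np.float32); r=cv2.minAreaRect(q); print(n,st[i],np.round(r[0],1),np.round(r[1],1),round(r[2],1))
E
python3 look.py w1
```

```text
2.35 [ 0.3706 -0.2968  0.2203] [[-0.927  0.375 -0.002]
 [ 0.375  0.927  0.002]
 [ 0.002  0.002 -1.   ]] [ 0.3  0.2 -0.1] -8.778111796096004e-05
head [ 377  300   64   55 2534] [ 454.1 -255.8] [47.9 46.1] 51.4
box [ 303  238  180   98 9293] [ 454.7 -256.7] [158.9  98.2] 67.3
box [351 324  26  14 314] [ 482.5 -294.3] [24.1 16.6] 69.0
post [346 311  33  14 343] [ 442.4 -287.4] [24.7 12.3] 69.1
```

View pics/w1.png

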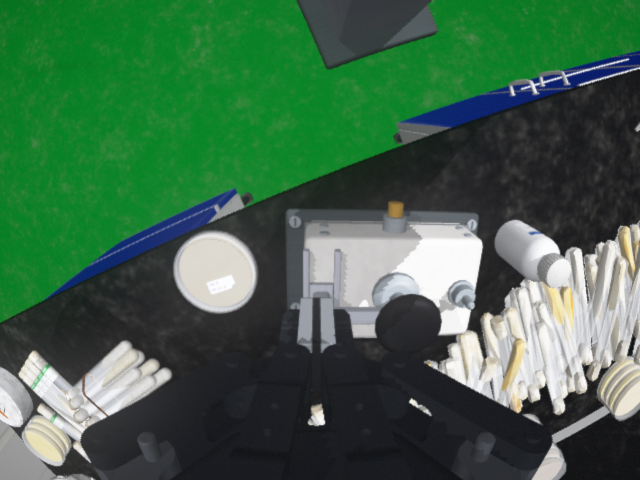

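The wrist view confirms it: post under the fingertips at about (322,300), arm running right to the head at (408,322), pin at (463,295) well away. The box centre is (0.4547, -0.2567), so I go down in front of the post and approach.

>>> apply_moves(series=[[0,-3,40,0,0,0,0],[0,0,40,0,0,0,0],[0,0,40,0,0,0,0],[0,0,3,0,0,0,0],[-15,0,0,0,0,0,0],[-15,0,0,0,0,0,0],[-5,0,0,0,0,0,0],[-5,0,0,0,0,0,0],[-5,0,0,0,0,0,0]])

```text
time_s: 3.52
position: [0.4118, -0.3172, 0.0988]
tool_rot: [[-0.927, 0.374, 0.0], [0.374, 0.927, -0.0], [-0.0, -0.0, -1.0]]
ft_force: [-0.9, 0.0, 0.4]
grip_width: 0.0002
gripper_force: 0.2
```

>>> apply_moves(series=[[-5,0,0,0,0,0,0],[-5,0,0,0,0,0,0],[-5,0,0,0,0,0,0],[-5,0,0,0,0,0,0]])

```text
time_s: 4.03
position: [0.4304, -0.3249, 0.0983]
tool_rot: [[-0.927, 0.375, -0.0], [0.375, 0.927, 0.0], [0.0, -0.0, -1.0]]
ft_force: [-2.4, 0.6, 1.6]
grip_width: -0.0001
gripper_force: 1.2
```

>>> apply_moves(series=[[-5,0,0,0,0,0,0],[-5,0,0,0,0,0,0],[-5,0,0,0,0,0,0],[-4,0,0,0,0,0,0],[-2,0,0,0,0,0,0]])

```text
time_s: 4.65
position: [0.4499, -0.3327, 0.0983]
tool_rot: [[-0.927, 0.374, 0.0], [0.374, 0.927, -0.0], [-0.0, -0.0, -1.0]]
ft_force: [-2.5, -0.5, 0.9]
grip_width: 0.0002
gripper_force: 1.1
```

>>> apply_moves(series=[[-2,0,0,0,0,0,0],[-2,0,0,0,0,0,0]])

```text
time_s: 4.9
position: [0.4516, -0.3333, 0.0982]
tool_rot: [[-0.927, 0.374, -0.005], [0.374, 0.927, 0.002], [0.005, 0.0, -1.0]]
ft_force: [-18.1, 2.6, 9.4]
grip_width: -0.0003
gripper_force: 8.5
```

>>> apply_moves(series=[[-2,0,0,0,0,0,0],[0,0,0,0,0,0,0]])

```text
time_s: 5.15
position: [0.4521, -0.3335, 0.0982]
tool_rot: [[-0.927, 0.374, -0.008], [0.374, 0.927, 0.004], [0.009, 0.001, -1.0]]
ft_force: [-19.1, 4.9, 10.5]
grip_width: 0.0003
gripper_force: 10.1
```

The stop is reached: force jumped to 19 N at the expected travel. Back off, rise and check.

>>> apply_moves(series=[[5,0,0,0,0,0,0],[20,0,0,0,0,0,0],[20,0,0,0,0,0,0],[0,0,-30,0,0,0,0],[0,0,-40,0,0,0,0],[20,0,-40,0,0,0,0],[0,0,0,0,0,0,0]])

```text
time_s: 6.02
position: [0.3955, -0.311, 0.2112]
tool_rot: [[-0.927, 0.375, 0.005], [0.375, 0.927, -0.005], [-0.006, -0.003, -1.0]]
ft_force: [0.3, -0.4, -0.4]
grip_width: 0.0
gripper_force: 0.0
```

```bash
python3 look.py w2
```

```text
6.025 [ 0.3955 -0.311   0.2112] [[-0.927  0.375  0.005]
 [ 0.375  0.927 -0.005]
 [-0.006 -0.003 -1.   ]] [ 0.3 -0.4 -0.4] 1.0970961625573927e-05
head [ 388  266   69   63 3079] [ 454.8 -256.2] [47.1 48.4] 42.7
box [  308   206   188   110 12898] [ 454.7 -256.7] [158.9  97.9] 67.3
post [352 330  37  15 422] [ 482.4 -301.8] [28.1 12.9] 68.0
```

View pics/w2.png

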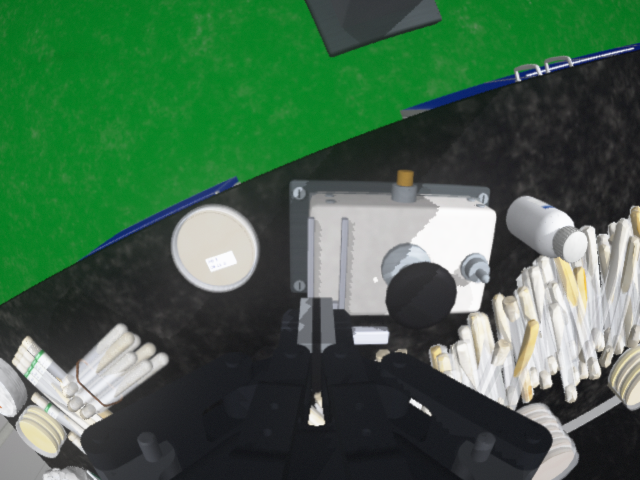

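The lock arm now sits at x ≈ +43 mm, near (370,335) and clear of the head at (420,293), and the pump has not moved. Next, go above the head and press.

>>> apply_moves(series=[[-17,36,0,0,0,0,0],[-17,36,0,0,0,0,0],[0,0,20,0,0,0,0],[0,0,30,0,0,0,0],[0,0,15,0,0,0,0],[0,0,10,0,0,0,0],[0,0,8,0,0,0,0],[0,0,5,0,0,0,0],[0,0,0,0,0,0,0]])

```text
time_s: 7.2
position: [0.4534, -0.2559, 0.1235]
tool_rot: [[-0.927, 0.374, 0.001], [0.374, 0.927, -0.001], [-0.001, -0.0, -1.0]]
ft_force: [-12.0, 9.1, 39.9]
grip_width: 0.0002
gripper_force: 19.6
```

>>> apply_moves(series=[[0,0,-12,0,0,0,0],[0,0,-12,0,0,0,0],[0,0,0,0,0,0,0],[0,0,0,0,0,0,0],[0,0,11,0,0,0,0],[0,0,11,0,0,0,0],[0,0,0,0,0,0,0]])

```text
time_s: 8.07
position: [0.4539, -0.2569, 0.1237]
tool_rot: [[-0.927, 0.374, 0.002], [0.374, 0.927, -0.002], [-0.003, -0.001, -1.0]]
ft_force: [-2.8, 2.3, 21.9]
grip_width: 0.0001
gripper_force: 10.6
```

>>> apply_moves(series=[[0,0,-11,0,0,0,0],[0,0,-11,0,0,0,0],[0,0,0,0,0,0,0],[0,0,0,0,0,0,0],[0,0,11,0,0,0,0],[0,0,11,0,0,0,0],[0,0,0,0,0,0,0]])

```text
time_s: 8.95
position: [0.454, -0.257, 0.1237]
tool_rot: [[-0.927, 0.374, 0.002], [0.374, 0.927, -0.002], [-0.003, -0.001, -1.0]]
ft_force: [-3.1, 2.3, 21.0]
grip_width: 0.0001
gripper_force: 10.2
```

>>> apply_moves(series=[[0,0,-11,0,0,0,0],[0,0,-11,0,0,0,0],[0,0,0,0,0,0,0],[0,0,0,0,0,0,0],[0,0,11,0,0,0,0],[0,0,11,0,0,0,0],[0,0,0,0,0,0,0]])

```text
time_s: 9.82
position: [0.454, -0.257, 0.1237]
tool_rot: [[-0.927, 0.374, 0.002], [0.374, 0.927, -0.002], [-0.003, -0.001, -1.0]]
ft_force: [-3.4, 2.3, 20.2]
grip_width: 0.0
gripper_force: 10.2
```

Four presses are down, with good force. Three more, since extra strokes do no harm, then retreat and check.

>>> apply_moves(series=[[0,0,-11,0,0,0,0],[0,0,-11,0,0,0,0],[0,0,0,0,0,0,0],[0,0,0,0,0,0,0],[0,0,11,0,0,0,0],[0,0,11,0,0,0,0],[0,0,0,0,0,0,0]])

```text
time_s: 10.7
position: [0.454, -0.2569, 0.1237]
tool_rot: [[-0.927, 0.374, 0.002], [0.374, 0.927, -0.002], [-0.003, -0.001, -1.0]]
ft_force: [-3.6, 2.4, 21.7]
grip_width: -0.0
gripper_force: 10.3
```

>>> apply_moves(series=[[0,0,-11,0,0,0,0],[0,0,-11,0,0,0,0],[0,0,0,0,0,0,0],[0,0,0,0,0,0,0],[0,0,11,0,0,0,0],[0,0,11,0,0,0,0],[0,0,0,0,0,0,0]])

```text
time_s: 11.58
position: [0.454, -0.257, 0.1237]
tool_rot: [[-0.927, 0.374, 0.002], [0.374, 0.927, -0.002], [-0.003, -0.001, -1.0]]
ft_force: [-2.8, 3.2, 21.5]
grip_width: 0.0002
gripper_force: 10.3
```

>>> apply_moves(series=[[0,0,-11,0,0,0,0],[0,0,-11,0,0,0,0],[0,0,0,0,0,0,0],[0,0,0,0,0,0,0],[0,0,11,0,0,0,0],[0,0,11,0,0,0,0],[0,0,0,0,0,0,0]])

```text
time_s: 12.45
position: [0.454, -0.257, 0.1237]
tool_rot: [[-0.927, 0.374, 0.002], [0.374, 0.927, -0.002], [-0.003, -0.001, -1.0]]
ft_force: [-3.1, 2.6, 21.0]
grip_width: 0.0002
gripper_force: 10.4
```

>>> apply_moves(series=[[0,0,-11,0,0,0,0],[0,0,-11,0,0,0,0],[0,0,0,0,0,0,0],[0,0,-30,0,0,0,0],[0,0,-40,0,0,0,0],[30,-30,0,0,0,0,0],[30,-30,0,0,0,0,0],[0,0,0,0,0,0,0]])

```text
time_s: 13.45
position: [0.3735, -0.2901, 0.2135]
tool_rot: [[-0.926, 0.377, -0.001], [0.377, 0.926, 0.001], [0.002, 0.001, -1.0]]
ft_force: [-0.1, 0.6, -0.3]
grip_width: -0.0002
gripper_force: 0.0
```

```bash
python3 look.py w3
python3 - <<'E'
from h import *
z=np.load("w3.npz"); P=z["P"]; c=np.array([.4547+.062*.375,-.2567+.062*.927])
m=(np.linalg.norm(P[...,:2]-c,axis=-1)<.012)&(P[...,2]>.085); print("pin max z",np.sort(P[m][:,2])[-8:])
d=get_image("scene"); a=d["frame"][200:320,330:480,::-1]
b=z["f"][180:360,280:560,::-1]
cv2.imwrite("pics/c3.png",np.hstack([cv2.resize(a,(400,320),interpolation=cv2.INTER_CUBIC),cv2.resize(b,(400,320),interpolation=cv2.INTER_CUBIC)]))
E
```

```text
13.45 [ 0.3735 -0.2901  0.2135] [[-0.926  0.377 -0.001]
 [ 0.377  0.926  0.001]
 [ 0.002  0.001 -1.   ]] [-0.1  0.6 -0.3] -0.00021392037217507937
head [ 369  304   66   52 2545] [ 452.9 -255.5] [48.6 43.9] 64.8
head [475 324  11  12  89] [ 478.1 -199.3] [7.3 7.2] 76.5
box [  294   240   184   102 10597] [ 454.5 -256.8] [158.3  97.7] 67.4
pin max z [0.14023113 0.14026457 0.1403689  0.14048435 0.14071807 0.14078724
 0.14080984 0.14084321]
```

View pics/c3.png

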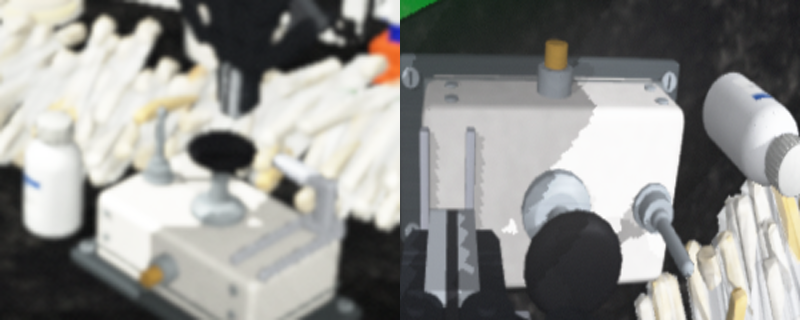

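The pin stands out, its tip at 0.141 m (expected 0.142), with the broad ring visible above the sleeve. The plunger is up, the lock is back and the pump is in place.

```bash
python3 -c "
from rig import env
print(env.close_job())"
```

```text
the job is handed in; nothing more can be done
None
```

The job is handed in, with no verdict returned: the lock post is at its rear stop, the pin stands fully out after seven full strokes (tip measured at 141 mm, ring visible), the plunger is up, and the pump has not moved measurably.

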